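Draw the long tube from the rotor and show it upright to the reader

TASK

Draw the one long tube out of its slanted sleeve in the rotor, turn it upright with its cap on top, and hold it still in the gripper with its foot about 5 cm above the middle of the reader's round window, without touching the reader. Finish while still holding the tube there: do not put it down or let go. Leave the two short tubes in the rotor and do not disturb the other things on the bench.

Things in the scene. Friction and masses are not known exactly. Their poses are not given: they have to be found in the camera images.
- long_center (a point): middle of the long tube: a straight white cylinder 16 mm across with flat foot, 120 mm long including a red cap (the last 24 mm, 18 mm across; its middle is 48 mm from here along +z). z runs from foot to cap; x, y mean nothing. About 30 g. It starts in a rotor sleeve leaning 45 degrees, cap up and towards the rotor's middle; about 49 mm sticks out
- long_foot (a point): centre of the long tube's flat foot, 60 mm from long_center; same axes. It is clear of the sleeve once drawn about 75 mm along its own axis; the bore is 4 mm wider than the tube. Held by the cap it may swing a few degrees in the grip while drawn: look again before the end
- rotor: fixed metal rotor on the bench, 264 mm across; origin at the centre of its underside, z up. Six black sleeves (26 mm outside, 75 mm long) on a low cone (100 mm wide and 64 high at the top, with a knob to 70 mm), 60 degrees apart, leaning 45 degrees: mouths at radius 59, height 77 (highest edge 86), lower ends at radius 112 mm. Long tube in the +x sleeve, short tubes at +-120 degrees, three empty
- rotor_well (a point): inner bottom of the sleeve that holds the long tube
- short_a_center (a point): middle of one short tube: same kind as the long one, 92 mm long with an 18 mm red cap; z axis from foot to cap. Its top stands about 92 to 100 mm above the bench. Stays in the rotor
- short_b_center (a point): middle of the other short tube, alike
- window (a point): centre of the reader's round window (48 mm across), on its top face, 50 mm above the bench; z up
- reader: fixed white reader, a box 120 x 120 mm and 50 mm high with a flat top; origin at the centre of its underside, z up
- jar: bystander: closed specimen jar, 42 mm across, 62 mm high; origin at the centre of its underside
- tape: bystander: roll of paper tape lying flat, 48 mm across, 18 mm high; origin at the centre of its underside
- weight: bystander: plain steel weight, 40 mm across, 30 mm high; origin at the centre of its underside
- cup: bystander: open steel cup, 72 mm across, 85 mm high; origin at the centre of its underside
- wash: bystander: closed white bottle, 60 mm across, 130 mm high; origin at the centre of its underside
- forceps: bystander: thin steel forceps lying flat, 130 mm long along its x; origin midway along, on the bench
Not all that is in view belongs to the job. Leave any black look-alike of the part that bears long_center alone.

How it is judged:
By the outcome, as a careful person would: the job done as asked, in the order asked, and still so for the second after the job is handed in, while the arm keeps its last pose, push and grip.
It also fails if it takes over 51 s, if anything falls off the work surface, if the arm or the gripper's body presses on something with over 40 N, if the wrist force passes 120 N, or if a joint passes its speed limit or range.

ROBOT

A 7-joint arm with a two-finger parallel gripper is mounted at the origin on the work surface. World frame = base frame: x ahead of the robot, y to its left, z up, the work surface at z = 0. Lengths are in m, angles in rad, forces in N, time in s.
With the tool pointing down it reaches from about 0.425 to 0.925 m from the base axis. Payload 6.8 kg.
Tool frame: the origin (TCP) lies at the very end of the fingers, on their centre line; the grasp point (between the pads) lies 19 mm behind it (tcp_to_grasp is the distance from the TCP to the grasp point, in m); z points along the fingers, y is the direction in which the jaws open and shut (so a half turn about z gives the same grasp; the last joint's range is limited). The gripper opens to 85 mm and grips with 20 to 120 N. Pads are 22 mm wide; open, the fingers measure 114 mm over their backs; the gripper's body (76 mm by 85 mm) begins 54 mm behind the grasp point. The pads swing forward as they close: fully open they stand 13 mm farther back than shut.
Start: joints at [1.03, 0.477, 0.022, 1.555, -0.011, 1.109, -0.083], TCP at [0.283, -0.613, 0.231] pointing down, gripper open.
Joint ranges: [-2.96, 2.96], [-0.34, 2.1], [-1.41, 1.46], [0.24, 2.44], [-1.37, 4.51], [0.17, 1.92], [-2.96, 2.96]. Speed limits (rad/s): [2.39, 2.39, 3.14, 3.14, 3.14, 3.14, 3.14].

INTERFACE

Orientations are given as a unit quaternion [w, x, y, z].
In Python, from station import * gives the robot as it stands.
- The arm moves only by the tool apply_moves, never from a script. Its argument "increments" is one flat list of numbers, 5 for each row, row after row: the finger opening in mm, from 0 to 85.4, then the shift along the tool's x, y, z in mm, then the turn about the tool's z in degrees. In form: [claw, tx, ty, tz, roll, claw, tx, ty, tz, roll, ...]. A call has 1 to 12 rows; each row shifts and turns the pose as measured when the row begins, along the tool's axes as they then stand; what a row does not reach is not made up. A row lasts 1/8 s, in which the tool goes at most 62.5 mm and 10.7 degrees, less where a joint would pass 70% of its speed; a pose out of reach is approached as far as the arm can. A call with a gripper value outside its range is refused whole. The fingers move at their own pace and stop on an object; "squeeze" is the grip in N (left out, the last holds). Time passes only in rows, so rows that do not move let the fingers close. It gives the time, the measured TCP pose, the force and the opening at its end, in the units of the state.
- get_obs(): the state, without advancing time (a new reading comes with each control period).
- read_camera(name): name is "side" or "top" or "wrist"; returns (picture, depth): 400x640x3 uint8, blue, green, red; 400x640 float32, m along the optical axis (not along the pixel's ray), 0 where there is no reading.
- get_calibration(name): a dict with "mtx" (3x3 intrinsics, pixels), "camera_from_world" (4x4, takes a point from world to camera coordinates); the wrist camera has in their place "T_tool_cam" (4x4, takes a point from camera to tool coordinates, whose origin is the TCP and whose axes are the flange's). Camera axes: x right, y down, z forward; pixel columns grow to the right and rows downward; lengths in m; the calibration is good to about 2 mm. A picture is of the moment at which its call begins: read the wrist's pose just before it. get_calibration takes no time and is no camera call.
- hand_in(): hands the job in, once; it reports no verdict.
Trained networks look in the newest picture that a camera, given by its name, has taken for a name from the list of things; names that differ only in an ending like _2 or _b are one class to them, and where a whole thing is asked for, a point or a joint stands for the part that bears it (a point fixed in the world has none). Each returns a list of dicts, best first, with "p" (0 to 1); they miss things now and then, are a little off and sometimes report something else, mostly with a low value. They report only what shows in the picture. A call takes as long as a camera call. They do not tell look-alikes from the thing itself.
- outline_of(camera, thing): "pixels" (400x640 bool, what is visible of it) and "extent" ([centre column, centre row, width, height] in pixels, round what is visible of it).
The state is a dict: "t": time; "q": joint angles; "joint_vel": joint speeds; "joint_torque": joint torques, N m; "eef_pos": TCP position; "tool_rot": TCP orientation; "contact_force": force on the tool from outside, world axes, zero at the start; "torque": the same for the moment, N m; "gripper_width": opening from 0.0 (shut) to 1.0 (fully open).
Only numpy, scipy, OpenCV 4.12 (cv2) and the standard library are available. Lean on these libraries where they do the work, as an engineer would, in place of code of your own. Each camera call takes 0.05 s, during which the arm holds its last target.

## Working session

There is one attempt and no reset: what is moved stays moved. The work goes in short steps, Python scripts to look and compute and a tool call to move; the robot and the scene stay as the last step left them, time stands still between calls to the robot, and variables do not carry over. Pictures are saved under pics/ and viewed, and the job is handed in when it is done.

Besides the shell and the picture viewer there is one more tool, called after ">>>" as name(argument=value, ...) on one line, values as JSON. apply_moves: Moves the arm, as the interface text tells. Its arguments: {"type":"object","properties":{"increments":{"type":"array"},"squeeze":{"type":"number"}},"required":["increments"]}

```bash
ls; mkdir -p pics
cat > h.py <<'E'
from station import *
import numpy as np, cv2
from scipy.spatial.transform import Rotation as R
def rot(o): 
    w,x,y,z=o["tool_rot"]; return R.from_quat([x,y,z,w])
E
python3 - <<'E'
from h import *
print(get_obs())
for c in ["side","top"]:
    im,d=read_camera(c); cv2.imwrite(f"pics/{c}0.png",im); np.save(f"{c}0.npy",d)
    k=get_calibration(c); print(c,k["mtx"],np.linalg.inv(k["camera_from_world"]).round(3))
print(get_calibration("wrist"))
E
```

```text
pics
{'t': 0.0, 'q': array([ 1.02991289,  0.47779466,  0.02238177,  1.55645031, -0.01149559,
        1.10930766, -0.08312574]), 'joint_vel': array([ 4.86729997e-04,  1.14722573e-03,  3.87351219e-04,  5.64131221e-04,
       -2.72905535e-04, -1.94882903e-04, -4.47759046e-05]), 'joint_torque': array([ 5.70151201e-05, -5.96451473e+01,  1.60804119e+00, -2.81203669e+01,
        1.24868556e-02,  9.18611535e-03,  9.07763592e-06]), 'eef_pos': array([ 0.28280708, -0.61224566,  0.23033068]), 'tool_rot': array([-8.73775403e-04,  9.76682360e-01,  2.14687515e-01, -2.73650489e-04]), 'contact_force': array([-7.51983559e-01, -2.95102442e-02, -6.26817846e-04]), 'torque': array([-0.01514651, -0.06287289,  0.0200987 ]), 'gripper_width': 0.9980502993175004}
side [[477.72191765   0.         316.93103553]
 [  0.         477.72191765 203.71213847]
 [  0.           0.           1.        ]] [[ 0.958 -0.173  0.227  0.278]
 [-0.285 -0.544  0.789 -0.855]
 [-0.013 -0.821 -0.571  0.667]
 [ 0.     0.     0.     1.   ]]
top [[410.8712603    0.         321.17033169]
 [  0.         410.8712603  196.0648592 ]
 [  0.           0.           1.        ]] [[ 0.02  -0.995  0.101  0.449]
 [-1.    -0.019  0.008 -0.011]
 [-0.006 -0.101 -0.995  0.99 ]
 [ 0.     0.     0.     1.   ]]
{'mtx': array([[339.19072236,   0.        , 318.75070801],
       [  0.        , 339.19072236, 201.07371982],
       [  0.        ,   0.        ,   1.        ]]), 'T_tool_cam': array([[ 7.41032488e-04, -9.62534891e-01, -2.71156844e-01,
         6.93299068e-02],
       [ 9.99999722e-01,  6.90441409e-04,  2.81970887e-04,
         5.37380149e-04],
       [-8.41889031e-05, -2.71156978e-01,  9.62535135e-01,
        -1.43211690e-01],
       [ 0.00000000e+00,  0.00000000e+00,  0.00000000e+00,
         1.00000000e+00]])}
```

View pics/side0.png

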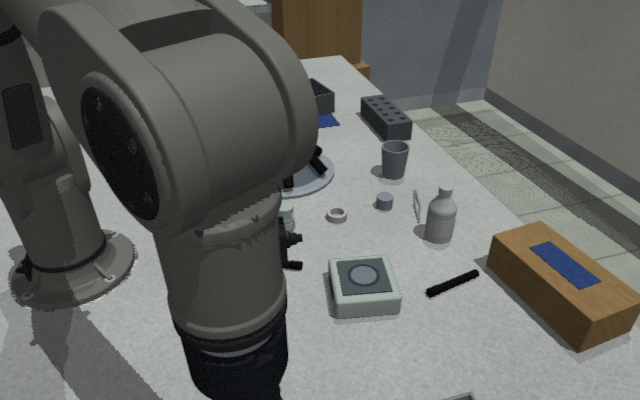

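View pics/top0.png

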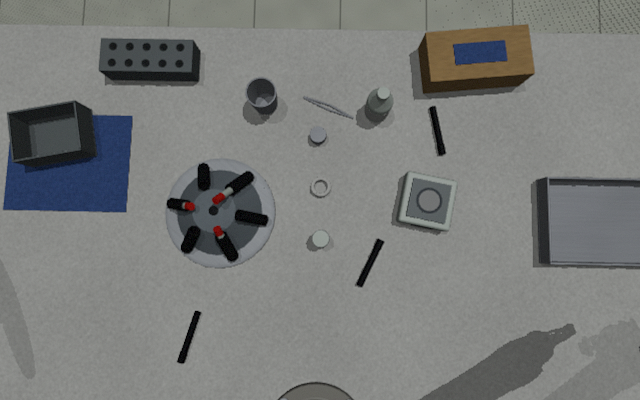

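The top view shows the rotor at about (220,212). The long tube is the one with the most white showing: its cap is near (219,199) and its sleeve points up and right to about (250,177). The reader window is near (429,200). The black rods are look-alikes lying on the bench.

```bash
cat >> h.py <<'E'
def cloud(c,d):
    k=get_calibration(c); K=k["mtx"]; T=np.linalg.inv(k["camera_from_world"])
    v,u=np.mgrid[0:400,0:640]; P=np.stack([(u-K[0,2])/K[0,0]*d,(v-K[1,2])/K[1,1]*d,d],-1)
    return P@T[:3,:3].T+T[:3,3]
E
python3 - <<'E'
from h import *
im,d=read_camera("top"); P=cloud("top",d)
for n in ["long_center","short_a_center","rotor","reader","window","jar","tape","cup","wash"]:
    for r in outline_of("top",n)[:4]:
        m=r["pixels"]&(d>0); Q=P[m]
        print(n,round(r["p"],2),np.round(r["extent"]),m.sum(),np.median(Q,0).round(3),Q.min(0).round(3),Q.max(0).round(3))
        if n=="window": pass
        if n=="reader" :
            top=Q[Q[:,2]>.044]; c,s,a=cv2.minAreaRect((top[:,:2]*1000).astype(np.float32)); print("reader top",c,s,a,top[:,2].mean())
        if n=="rotor":
            c,s,a=cv2.minAreaRect((Q[:,:2]*1000).astype(np.float32));print(cv2.minEnclosingCircle((Q[:,:2]*1000).astype(np.float32)))
cv2.imwrite("pics/crop.png",cv2.resize(im[150:280,155:285],None,fx=4.6,fy=4.6,interpolation=cv2.INTER_CUBIC))
E
```

```text
long_center 0.7 [438. 132.  19.  46.] 352 [ 0.709 -0.281  0.015] [ 0.653 -0.305 -0.001] [ 0.773 -0.263  0.021]
long_center 0.69 [221. 197.  20.  13.] 146 [0.534 0.213 0.103] [0.518 0.196 0.079] [0.555 0.23  0.119]
long_center 0.59 [190. 337.  26.  56.] 407 [0.211 0.297 0.015] [ 0.152  0.274 -0.003] [0.272 0.327 0.022]
long_center 0.59 [372. 264.  23.  43.] 339 [ 0.392 -0.12   0.015] [ 0.338 -0.15  -0.002] [ 0.446 -0.09   0.021]
short_a_center 0.47 [191. 208.  13.   6.] 78 [0.512 0.287 0.09 ] [0.503 0.277 0.075] [0.52  0.306 0.097]
rotor 0.86 [220. 216. 110. 106.] 9268 [0.498 0.229 0.032] [ 0.369  0.107 -0.004] [0.635 0.376 0.113]
((504.3765563964844, 241.55079650878906), 135.4774932861328)
reader 0.8 [426. 204.  60.  62.] 2842 [ 0.536 -0.246  0.049] [ 0.47  -0.33  -0.003] [ 0.608 -0.18   0.057]
reader top (537.6906127929688, -248.80087280273438) (118.80858612060547, 118.34600067138672) 79.4518814086914 0.0490960142748745
window 0.87 [428. 201.  65.  58.] 2808 [ 0.536 -0.245  0.049] [ 0.47  -0.321 -0.004] [ 0.605 -0.18   0.057]
jar 0.72 [322. 237.  17.  19.] 263 [ 0.447 -0.002  0.062] [ 0.427 -0.023 -0.003] [0.467 0.02  0.067]
jar 0.5 [221. 214. 110. 111.] 9046 [0.498 0.229 0.033] [ 0.374  0.109 -0.002] [0.635 0.37  0.113]
tape 0.58 [319. 187.  20.  20.] 186 [0.569 0.001 0.017] [ 0.547 -0.023 -0.002] [0.593 0.022 0.022]
cup 0.65 [260.  96.  34.  37.] 913 [0.787 0.142 0.047] [ 0.74   0.104 -0.003] [0.826 0.173 0.089]
wash 0.64 [379. 105.  30.  38.] 811 [ 0.75  -0.127  0.087] [ 0.731 -0.175 -0.007] [ 0.824 -0.103  0.134]
wash 0.29 [223. 196.  24.  20.] 176 [0.535 0.213 0.101] [0.516 0.194 0.059] [0.558 0.232 0.119]
```

View pics/crop.png

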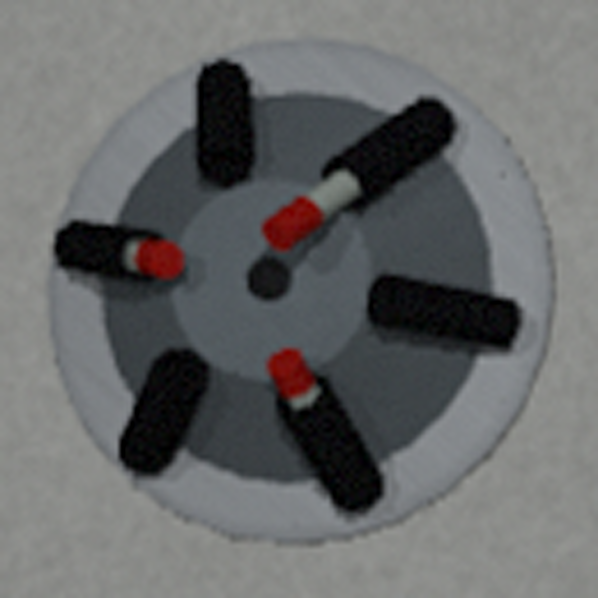

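Run:
```python
from h import *
d=np.load("top0.npy"); im=cv2.imread("pics/top0.png").astype(int); P=cloud("top",d)
B,G,Rr=im[...,0],im[...,1],im[...,2]
v,u=np.mgrid[0:400,0:640]
roi=(u>155)&(u<285)&(v>150)&(v<280)&(d>0)
# disc light ring pixels / outer circle
Q=P[roi]; z=Q[:,2]
low=roi&(P[...,2]>0.006)&(P[...,2]<.05); 
Q=P[low]; r=np.linalg.norm(Q[:,:2]-[.504,.2415],axis=1); 
print("ring heights",[ (a,np.median(Q[(r>a)&(r<a+.01),2]).round(4)) for a in np.arange(.06,.15,.01) if ((r>a)&(r<a+.01)).sum()>3])
m=(low).astype(np.uint8); cs,_=cv2.findContours(m,cv2.RETR_EXTERNAL,cv2.CHAIN_APPROX_NONE); c=max(cs,key=cv2.contourArea)[:,0]
print(cv2.fitEllipse(c)); Q=P[c[:,1],c[:,0],:2]
from scipy.optimize import least_squares
f=least_squares(lambda p:np.linalg.norm(Q-p[:2],axis=1)-p[2],[.504,.24,.132],loss="soft_l1",f_scale=.002);print("disc",f.x)
top=roi&(P[...,2]>.05)&(np.linalg.norm(P[...,:2]-[.504,.2415],axis=2)<.02);print("knob", np.median(P[top],0),top.sum())
red=roi&(Rr>90)&(G<60)
n,l,s,ce=cv2.connectedComponentsWithStats(red.astype(np.uint8))
for i in range(1,n):
    if s[i,4]>8: q=P[l==i]; print("red",ce[i],s[i,4],np.median(q,0).round(4),q.min(0).round(3),q.max(0).round(3))
# tube
rm=roi&(u>208)&(u<236)&(v>186)&(v<208)&(P[...,2]>.075)&((Rr>90))
q=P[rm]; print(len(q)); c=np.median(q,0); U,S,V=np.linalg.svd(q-q.mean(0)); print("axis",V[0],S,q.mean(0), np.degrees(np.arctan2(V[0][1],V[0][0])))
# sleeves black
bl=roi&(im.max(2)<30)&(P[...,2]>.012)
n,l,s,ce=cv2.connectedComponentsWithStats(bl.astype(np.uint8))
for i in range(1,n):
    if s[i,4]>60:
        q=P[l==i]; U,S,V=np.linalg.svd(q-q.mean(0),full_matrices=False); dd=q.mean(0)[:2]-f.x[:2]
        print("sleeve",ce[i].round(),s[i,4],np.degrees(np.arctan2(V[0][1],V[0][0])),np.degrees(np.arctan2(dd[1],dd[0])))
# window circle
w=im[165:240,390:465].astype(np.uint8); cv2.imwrite("pics/win.png",cv2.resize(w,None,fx=8,fy=8,interpolation=cv2.INTER_CUBIC))
```

```text
ring heights [(np.float64(0.06), np.float64(0.0464)), (np.float64(0.06999999999999999), np.float64(0.0379)), (np.float64(0.07999999999999999), np.float64(0.0283)), (np.float64(0.08999999999999998), np.float64(0.0186)), (np.float64(0.09999999999999998), np.float64(0.0126)), (np.float64(0.10999999999999997), np.float64(0.0124)), (np.float64(0.11999999999999997), np.float64(0.0105)), (np.float64(0.12999999999999995), np.float64(0.0085))]
((219.92518615722656, 212.99581909179688), (107.14119720458984, 109.87770080566406), 42.577308654785156)
disc [0.50413053 0.23925776 0.13000765]
knob [0.50336419 0.24090154 0.06497749] 234
red [217.6626506  197.90361446] 83 [0.5293 0.2193 0.1096] [0.518 0.208 0.062] [0.545 0.244 0.118]
red [189.61538462 205.63076923] 65 [0.5124 0.285  0.0904] [0.505 0.277 0.055] [0.524 0.301 0.097]
red [217.49253731 230.44776119] 67 [0.4605 0.2217 0.0905] [0.448 0.214 0.066] [0.47  0.239 0.098]
129
axis [-0.58114877  0.4768071   0.65948548] [0.18886707 0.04658132 0.03503674] [0.53582328 0.21420851 0.101326  ] 140.63262205387034
sleeve [203. 177.] 284 -163.71067404391812 19.84004109398025
sleeve [240. 182.] 296 140.64566556616464 -40.33174876146531
sleeve [176. 204.] 173 -100.7115602056128 80.73374128450935
sleeve [250. 217.] 345 -98.98060913534555 -99.11524588999332
sleeve [190. 239.] 321 144.84927777206755 141.746818897734
sleeve [227. 247.] 308 -157.96579263211734 -157.73738797847798
```

View pics/win.png

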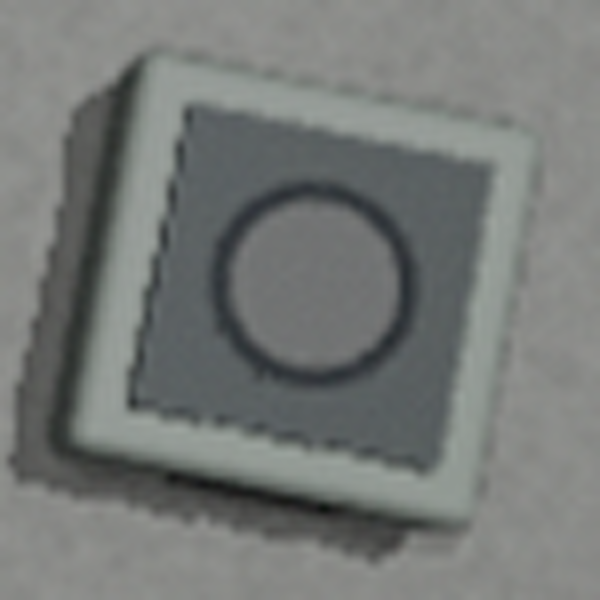

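>>> apply_moves(increments=[85, 55, 0, 0, 0, 85, 60, 0, 0, 0, 85, 60, 0, 0, 0, 85, 60, 0, 0, 0, 85, 60, 0, 0, 0, 85, 50, -20, 0, 0, 85, 20, -55, 0, 0, 85, 20, -55, 0, 0, 85, 18, -58, 0, 0, 85, 18, -58, 0, 0, 85, 18, -58, 0, 0, 85, 18, -58, 0, 0])

```text
t: 2.1
eef_pos: [0.5566, -0.0848, 0.2283]
tool_rot: [0.002, 0.978, 0.209, 0.0]
contact_force: [1.0, 0.9, 0.4]
gripper_width: 0.992
```

>>> apply_moves(increments=[85, 18, -58, 0, 0, 85, 18, -58, 0, 0, 40, 18, -58, 0, 0, 40, 18, -50, 0, 0, 40, 0, 0, 0, -10, 40, 0, 0, 0, -10, 40, 0, 0, 0, -10, 40, 0, 0, 0, -10, 40, 0, 0, 0, -10, 40, 0, 0, 0, -10, 40, 0, 0, 0, -10, 40, 0, 0, 0, -10])

```text
t: 3.6
eef_pos: [0.5281, 0.1643, 0.2304]
tool_rot: [0.004, 0.592, 0.806, 0.002]
contact_force: [0.1, 0.0, 0.1]
gripper_width: 0.463
```

>>> apply_moves(increments=[40, 0, 0, 0, -10, 40, 0, 0, 0, -10, 40, 0, 0, 0, -10, 40, 0, 0, 0, 0])

```text
t: 4.1
eef_pos: [0.5285, 0.1638, 0.2309]
tool_rot: [0.004, 0.356, 0.934, 0.001]
contact_force: [-0.3, -0.9, 0.0]
gripper_width: 0.464
```

```bash
cat >> h.py <<'E'
def delta(o,tgt,yaw):
    r=rot(o); x=r.as_matrix(); d=x.T@(np.array(tgt)-o["eef_pos"])*1000
    y=np.degrees(np.arctan2(x[1,0],x[0,0])); return d.round(1),"roll",round(-((yaw-y+180)%360-180),2),"tilt",x[:,2].round(4)
E
python3 - <<'E'
from h import *
o=get_obs(); print(o["t"],o["eef_pos"],o["q"],o["gripper_width"])
k=get_calibration("top");K=k["mtx"];T=np.linalg.inv(k["camera_from_world"])
def ray(u,v,z):
    r=T[:3,:3]@np.linalg.solve(K,[u,v,1]); return T[:3,3]+r*(z-T[2,3])/r[2]
print("window",ray(390+314/8-.5,165+283/8-.5,.05))
print(delta(o,[.5295,.219,.2],140.6))
im,d=read_camera("wrist"); cv2.imwrite("pics/w1.png",im); np.save("w1.npy",d)
E
```

```text
4.1 [0.52845534 0.16376879 0.23087898] [ 0.08672886  0.33672851 -0.61860035  1.82323767  0.22964783  1.04442273
  0.22179078] 0.4644556176620141
window [ 0.53973064 -0.24941653  0.05      ]
(array([36.2, 41.7, 30.8]), 'roll', np.float64(-2.36), 'tilt', array([ 0.0092, -0.001 , -1.    ]))
```

View pics/w1.png

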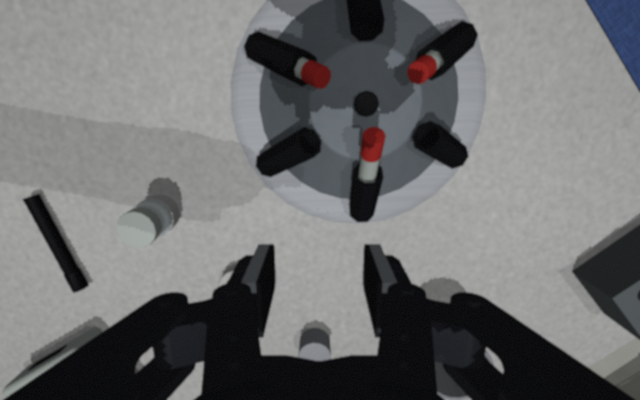

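The wrist view shows the long tube at (372,143) to (368,215). It runs nearly along tool x, with the two short tubes farther up. The jaws point along the tangent.

```bash
cat >> h.py <<'E'
def wcloud(o,d):
    k=get_calibration("wrist"); K=k["mtx"]; T=k["T_tool_cam"]
    v,u=np.mgrid[0:400,0:640]; P=np.stack([(u-K[0,2])/K[0,0]*d,(v-K[1,2])/K[1,1]*d,d],-1)
    P=P@T[:3,:3].T+T[:3,3]
    return P@rot(o).as_matrix().T+o["eef_pos"]
E
python3 - <<'E'
from h import *
from scipy.optimize import least_squares
o=get_obs(); d=np.load("w1.npy"); im=cv2.imread("pics/w1.png").astype(int); P=wcloud(o,d)
B,G,Rr=im[...,0],im[...,1],im[...,2]; v,u=np.mgrid[0:400,0:640]
for n,b in dict(long=(350,125,395,182),ka=(355,88,380,118),sa=(300,58,335,90),sb=(405,50,440,85)).items():
    r=(u>b[0])&(u<b[2])&(v>b[1])&(v<b[3])&(d>0)
    red=r&(Rr>70)&(G<50)
    if n=="ka": q=P[r&(im.max(2)<45)]; print(n,np.median(q,0).round(4)); continue
    q=P[red]; print(n,red.sum(),np.median(q,0).round(4),q.min(0).round(4),q.max(0).round(4))
    if n=="long":
        t=r&(red|((im.min(2)>95)&(P[...,2]>.07)&(u>358)&(u<382)&(v>150))); q=P[t&(P[...,2]>.072)]
        rad=np.where(red[t&(P[...,2]>.072)],.009,.008)
        def res(p):
            a=np.array([np.cos(p[3])*np.sin(p[2]),np.sin(p[3])*np.sin(p[2]),np.cos(p[2])]); c=np.array([p[0],p[1],.103])
            w=q-c; return np.linalg.norm(w-np.outer(w@a,a),axis=1)-rad
        f=least_squares(res,[.5295,.219,np.radians(45),np.radians(140.6)],loss="soft_l1",f_scale=.001)
        print(len(q),f.x[:2],np.degrees(f.x[2:]),np.abs(f.fun).mean())
        a=np.array([np.cos(f.x[3])*np.sin(f.x[2]),np.sin(f.x[3])*np.sin(f.x[2]),np.cos(f.x[2])]); s=(q-[*f.x[:2],.103])@a; print(np.percentile(s,[1,99]), "cap s",np.percentile(s[rad>.0085],[2,98]))
ex=outline_of("wrist","long_center")
for r in ex[:2]: print(r["p"],r["extent"])
E
```

```text
long 621 [0.5276 0.2212 0.1104] [0.5165 0.2085 0.0642] [0.5416 0.235  0.118 ]
901 [0.52940109 0.22110626] [ 45.20160609 140.30563411] 0.0013136785133525813
[-0.04028132  0.01209544] cap s [-0.00902593  0.01201301]
ka [0.5055 0.2408 0.0707]
sa 573 [0.4606 0.2234 0.0912] [0.4481 0.2143 0.0636] [0.4716 0.2355 0.0989]
sb 573 [0.5124 0.2862 0.0913] [0.5038 0.277  0.0612] [0.5247 0.3032 0.0985]
0.77 [370.8, 156.3, 24.9, 55.5]
0.73 [56.8, 245.2, 61.8, 98.8]
```

Run:
```python
from h import *
print(delta(get_obs(),[.5294,.2208,.086],140.5))
```

```text
(array([ 38.4,  42.3, 144.9]), 'roll', np.float64(-2.38), 'tilt', array([ 0.0094, -0.0011, -1.    ]))
```

>>> apply_moves(increments=[40, 20, 22, 0, -2.4, 40, 20, 20, 10, 0, 40, 0, 0, 30, 0, 40, 0, 0, 30, 0, 40, 0, 0, 0, 0])

```text
t: 4.82
eef_pos: [0.5273, 0.2234, 0.1602]
tool_rot: [0.006, 0.345, 0.939, 0.002]
contact_force: [-0.3, -0.2, 0.4]
gripper_width: 0.467
```

Run:
```python
from h import *
o=get_obs();print(o["eef_pos"],delta(o,[.5294,.2208,.086],140.5))
im,d=read_camera("wrist"); cv2.imwrite("pics/w2.png",im)
im,d=read_camera("side"); cv2.imwrite("pics/s2.png",im[120:300,200:440].repeat(3,0).repeat(3,1))
```

```text
[0.52730603 0.22344491 0.16019933] (array([-2.6, -1.2, 74.2]), 'roll', np.float64(-0.84), 'tilt', array([ 0.0121, -0.0011, -0.9999]))
```

View pics/w2.png

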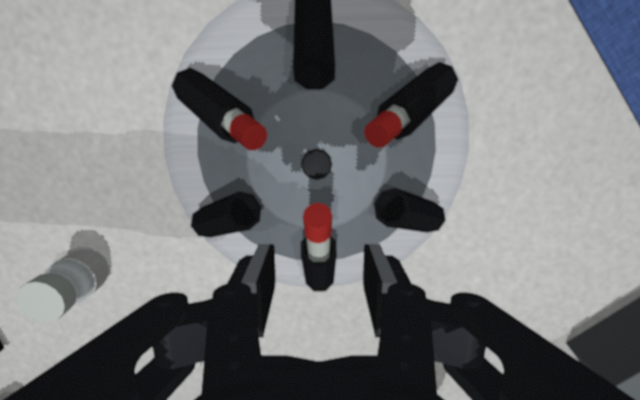

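View pics/s2.png

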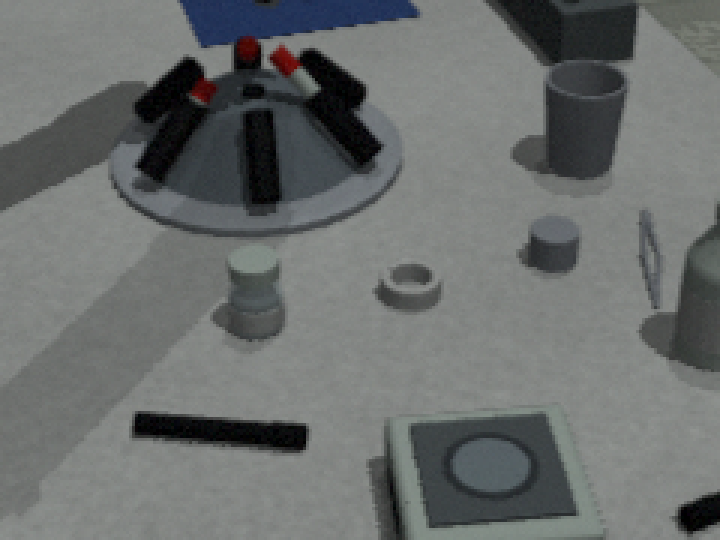

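The cap at (317,222) is centred between the jaws, whose middle is at column 319. The side view shows the rotor clear. I'll descend.

>>> apply_moves(increments=[40, -2, -1, 25, -0.8, 40, 0, 0, 25, 0, 40, 0, 0, 16, 0, 40, 0, 0, 4, 0, 40, 0, 0, 0, 0])

```text
t: 5.55
eef_pos: [0.5365, 0.2242, 0.0984]
tool_rot: [0.012, 0.34, 0.94, 0.007]
contact_force: [-0.1, 0.0, -0.2]
gripper_width: 0.473
```

Run:
```python
from h import *
o=get_obs();print(o["eef_pos"],o["contact_force"],delta(o,[.5294,.2208,.086],140.5))
im,d=read_camera("wrist"); cv2.imwrite("pics/w3.png",im)
```

```text
[0.5365188  0.22416705 0.09839388] [-0.10532964  0.00945194 -0.24365394] (array([ 3.5, -7.4, 12.2]), 'roll', np.float64(-0.31), 'tilt', array([ 0.028 ,  0.0048, -0.9996]))
```

View pics/w3.png

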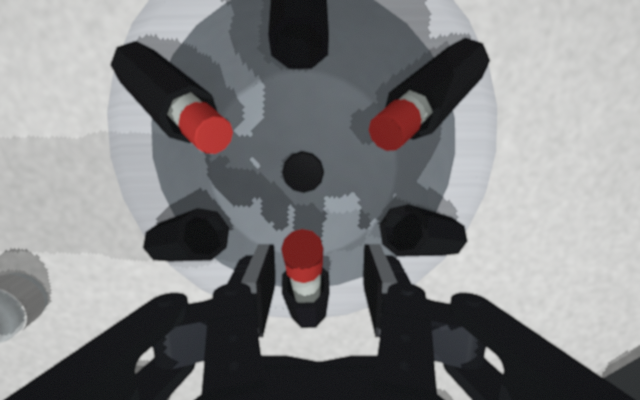

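>>> apply_moves(increments=[40, 2, -5, 4, 0, 40, 1, -2, 4, 0, 40, 0, 0, 3, 0, 40, 0, 0, 0, 0])

```text
t: 6.1
eef_pos: [0.5303, 0.2208, 0.088]
tool_rot: [0.013, 0.34, 0.94, 0.008]
contact_force: [0.1, 0.2, -0.5]
gripper_width: 0.468
```

Run:
```python
from h import *
o=get_obs();print(o["eef_pos"],o["contact_force"],delta(o,[.5294,.2208,.086],140.5))
im,d=read_camera("wrist"); cv2.imwrite("pics/w4.png",im)
```

```text
[0.53028336 0.22082855 0.08804104] [ 0.11612634  0.23667584 -0.5155079 ] (array([ 0.7, -0.6,  2. ]), 'roll', np.float64(-0.33), 'tilt', array([ 0.0303,  0.0056, -0.9995]))
```

View pics/w4.png

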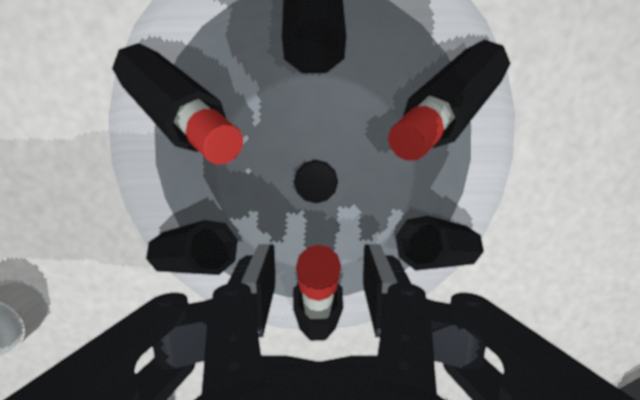

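The cap at (319,270) is centred between the jaws. I'll close.

>>> apply_moves(increments=[25, 0, 0, 2, 0, 10, 0, 0, 0, 0, 10, 0, 0, 0, 0, 10, 0, 0, 0, 0, 10, 0, 0, 0, 0], squeeze=35)

```text
t: 6.78
eef_pos: [0.5306, 0.221, 0.0861]
tool_rot: [0.013, 0.341, 0.94, 0.008]
contact_force: [-0.3, -0.2, -0.9]
gripper_width: 0.198
```

Run:
```python
from h import *
o=get_obs();print(o["eef_pos"],o["contact_force"],o["torque"],o["gripper_width"],delta(o,[.5294,.2208,.086],140.5))
im,d=read_camera("wrist"); cv2.imwrite("pics/w5.png",im)
```

```text
[0.53059176 0.22102749 0.08608438] [-0.34859031 -0.230747   -0.85131059] [-0.02562889 -0.0008971  -0.03457191] 0.19847695014386532 (array([ 0.8, -0.9,  0. ]), 'roll', np.float64(-0.33), 'tilt', array([ 0.0306,  0.0058, -0.9995]))
```

View pics/w5.png

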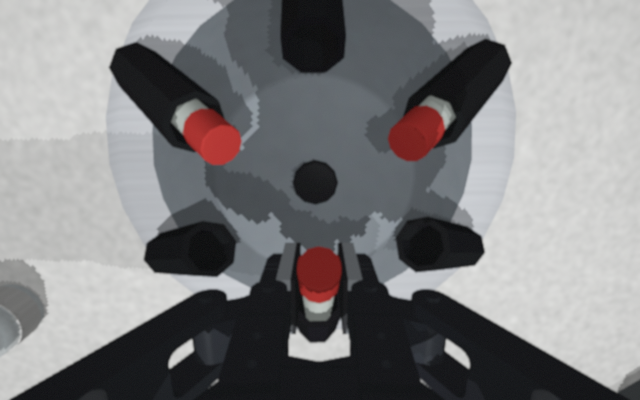

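>>> apply_moves(increments=[10, 3.5, 0, -3.6, 0, 10, 7, 0, -7.2, 0, 10, 7, 0, -7.2, 0])

```text
t: 7.2
eef_pos: [0.5158, 0.2324, 0.1045]
tool_rot: [0.013, 0.341, 0.94, 0.008]
contact_force: [0.4, 0.2, -0.5]
gripper_width: 0.201
```

```bash
cat > prog.py <<'E'
from h import *
o=get_obs(); p0=np.array([.53059,.22103,.08608]); a=np.array([-.546,.453,.705]); a/=np.linalg.norm(a)
w=o["eef_pos"]-p0; s=w@a; e=w-s*a; X=rot(o).as_matrix()
print("t",o["t"],"drawn",s*1000,"err tool",(X.T@e*1000).round(1),"F",o["contact_force"].round(2),o["torque"].round(2),"g",o["gripper_width"],"a_tool",(X.T@a).round(3),delta(o,o["eef_pos"],140.5))
E
python3 prog.py
```

```text
t 7.2 drawn 26.19708278973944 err tool [ 0.1 -0.7  0. ] F [ 0.43  0.22 -0.49] [-0.01 -0.03  0.04] g 0.2007014153781848 a_tool [ 0.695  0.014 -0.718] (array([0., 0., 0.]), 'roll', np.float64(-0.37), 'tilt', array([ 0.03  ,  0.0055, -0.9995]))
```

>>> apply_moves(increments=[10, 7, 0.8, -7.2, 0, 10, 7, 0, -7.2, 0, 10, 2, 0, -2, 0, 10, 0, 0, 0, 0])

```text
t: 7.7
eef_pos: [0.5023, 0.2448, 0.123]
tool_rot: [0.014, 0.34, 0.94, 0.008]
contact_force: [0.1, -0.2, -0.9]
gripper_width: 0.195
```

```bash
python3 prog.py
python3 - <<'E'
from h import *
im,d=read_camera("side"); cv2.imwrite("pics/s6.png",im[100:250,200:400].repeat(4,0).repeat(4,1)); im,d=read_camera("wrist"); cv2.imwrite("pics/w6.png",im)
E
```

```text
t 7.7 drawn 52.24717822456658 err tool [-0.1  0.2 -0.1] F [ 0.14 -0.16 -0.89] [-0.1   0.07 -0.04] g 0.1948677645418066 a_tool [ 0.695  0.016 -0.719] (array([0., 0., 0.]), 'roll', np.float64(-0.29), 'tilt', array([ 0.0316,  0.0057, -0.9995]))
```

View pics/s6.png

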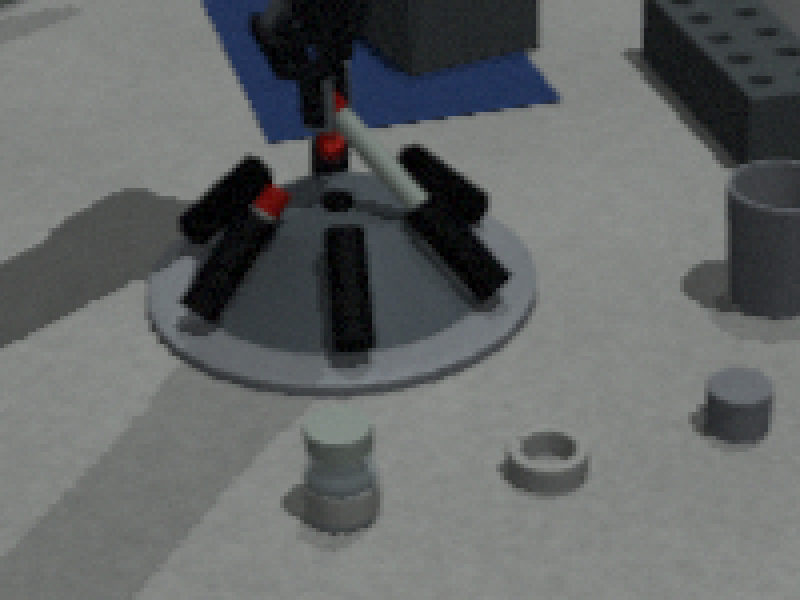

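View pics/w6.png

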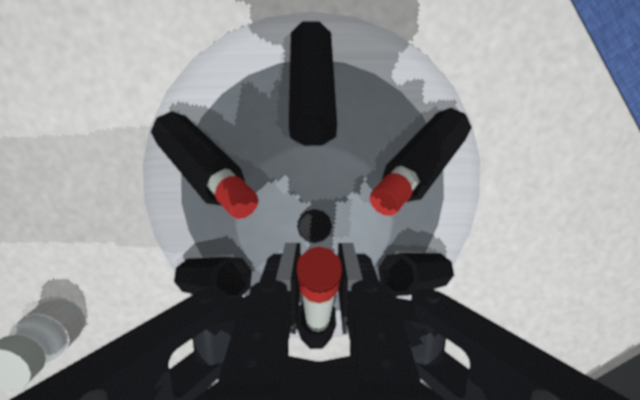

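The draw went cleanly: the side view shows the white tube running from the sleeve mouth at about (420,205) to the gripper at about (340,100). The tool can only point down, so I'll turn the tube in the grip by levering it against the mouth edge of the fixed sleeve.

>>> apply_moves(increments=[10, 7, 0, -7.2, 0, 10, -6.5, 0, -6.8, 0, 10, -6.5, 0, -6.8, 0, 10, -7.4, 0, -5.5, 0, 10, -7.4, 0, -5.5, 0, 10, 0, 0, 0, 0])

```text
t: 8.55
eef_pos: [0.517, 0.2304, 0.156]
tool_rot: [0.012, 0.341, 0.94, 0.008]
contact_force: [-2.3, 1.5, -1.0]
gripper_width: 0.203
```

```bash
python3 prog.py
python3 - <<'E'
from h import *
o=get_obs(); g=o["eef_pos"]-rot(o).as_matrix()[:,2]*.019; w=g-[.5045,.240,0]; e=np.array([.7716,-.6361]); print("grip r",w[:2]@e,"tang",w[:2]@[.6361,.7716],"z",g[2])
im,d=read_camera("side"); cv2.imwrite("pics/s7.png",im[100:250,200:400].repeat(4,0).repeat(4,1)); im,d=read_camera("wrist"); cv2.imwrite("pics/w7.png",im)
E
```

```text
t 8.55 drawn 60.9436783213067 err tool [-27.3  -0.8 -26.5] F [-2.34  1.46 -0.95] [0.43 0.56 0.05] g 0.2028936997971909 a_tool [ 0.697  0.014 -0.717] (array([0., 0., 0.]), 'roll', np.float64(-0.33), 'tilt', array([ 0.0274,  0.0065, -0.9996]))
grip r 0.015451618477371533 tang 9.191024419188159e-05 z 0.17500932264079988
```

View pics/s7.png

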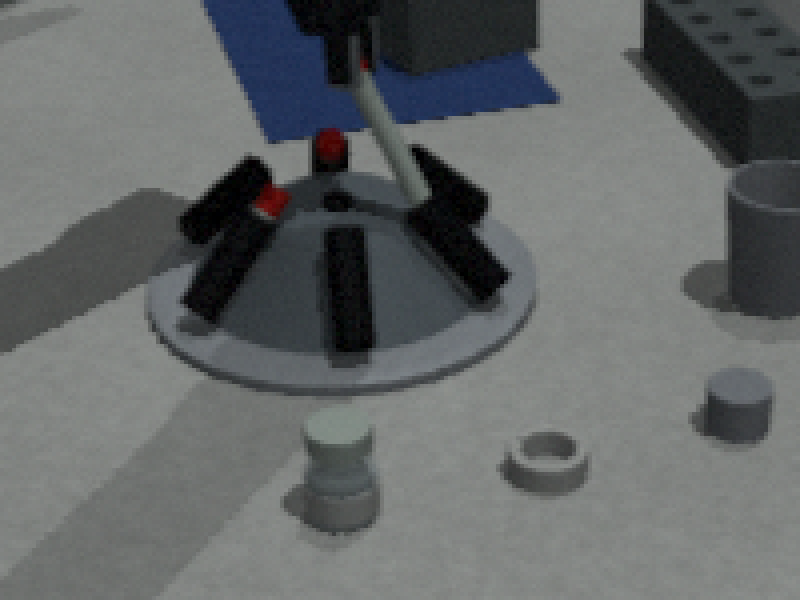

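View pics/w7.png

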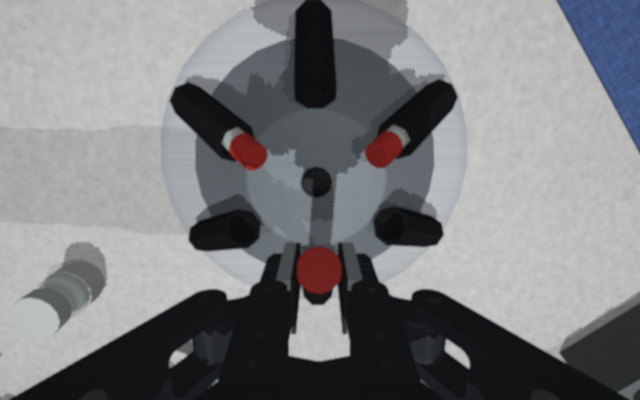

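Levering works: in the side view the tube now leans only about 25°, with its foot still at the sleeve mouth, and the force is small. I'll continue.

>>> apply_moves(increments=[10, -8.5, 0, -2.5, 0, 10, -8.5, 0, -2.5, 0, 10, -8.5, 0, -2.5, 0, 10, -7, 0, -2, 0, 10, -5, 0, -1, 0, 10, 0, 0, 0, 0])

```text
t: 9.4
eef_pos: [0.5463, 0.2054, 0.1671]
tool_rot: [0.011, 0.34, 0.94, 0.007]
contact_force: [-2.4, 1.3, -0.8]
gripper_width: 0.195
```

```bash
cat > look.py <<'E'
from h import *
import sys
n=sys.argv[1]
o=get_obs(); print("t",o["t"],"F",o["contact_force"].round(2),"g",o["gripper_width"],delta(o,o["eef_pos"],140.5))
g=o["eef_pos"]-rot(o).as_matrix()[:,2]*.019; w=g-[.5045,.240,0]; e=np.array([.7716,-.6361]); print("eef",o["eef_pos"],"grip r",w[:2]@e,"tang",w[:2]@[.6361,.7716],"z",g[2])
im,d=read_camera("side"); cv2.imwrite(f"pics/s{n}.png",im); np.save(f"s{n}.npy",d)
im,d=read_camera("wrist"); cv2.imwrite(f"pics/w{n}.png",im)
E
python3 look.py 8; python3 -c "
import cv2; im=cv2.imread('pics/s8.png'); cv2.imwrite('pics/s8c.png',im[70:220,200:400].repeat(4,0).repeat(4,1))"
```

```text
t 9.4 F [-2.37  1.29 -0.77] g 0.19457057558845117 (array([0., 0., 0.]), 'roll', np.float64(-0.23), 'tilt', array([ 0.0257,  0.0066, -0.9996]))
eef [0.54632262 0.20542712 0.1671133 ] grip r 0.05396568038178307 tang -0.0004798372087664334 z 0.18610662810960701
```

View pics/s8c.png

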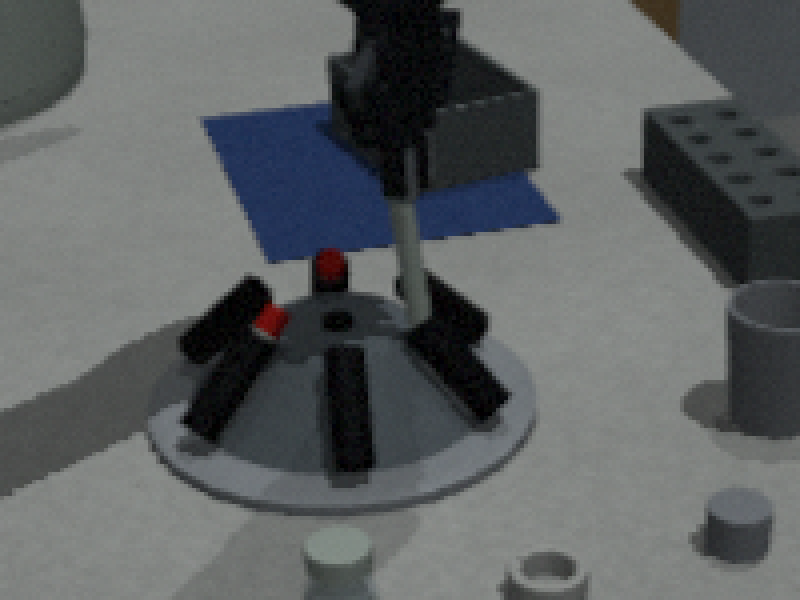

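View pics/w8.png

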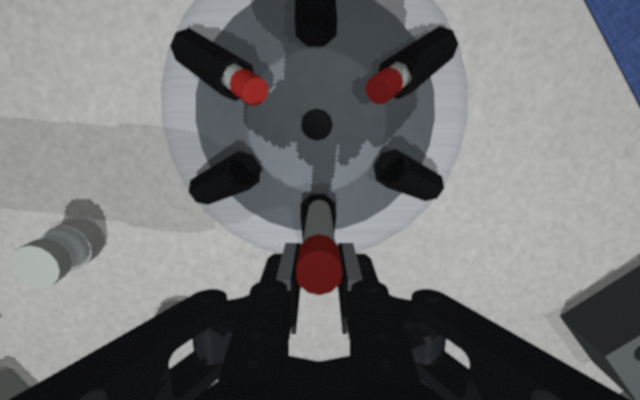

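```bash
cat > tilt.py <<'E'
from h import *
import sys
from scipy.optimize import least_squares
o=get_obs(); Rm=rot(o).as_matrix(); g=o["eef_pos"]-Rm[:,2]*.019
def fit(q,lab):
    def ax(p): 
        a=np.array([p[2],p[3],1]); return a/np.linalg.norm(a)
    c0=q.mean(0)
    def res(p):
        a=ax(p); w=q-[p[0],p[1],c0[2]]; return np.linalg.norm(w-np.outer(w@a,a),axis=1)-.008
    f=least_squares(res,[g[0],g[1],0,0],loss="soft_l1",f_scale=.001); a=ax(f.x)
    foot=np.array([*f.x[:2],c0[2]])+a*((g[2]-.108-c0[2])/a[2])
    t=Rm.T@a
    print(lab,len(q),"z",q[:,2].min().round(3),q[:,2].max().round(3),"res",np.abs(f.fun).mean().round(4),"tilt deg along tool x,y:",np.degrees([Rm[:2,0]@a[:2]/np.hypot(*Rm[:2,0]),Rm[:2,1]@a[:2]]).round(2),"foot est",foot.round(4),"from grip xy",(foot-g)[:2].round(4), "cyl at grip", (np.array([*f.x[:2]])+a[:2]*(g[2]-c0[2])).round(4))
def run(cam):
    im,d=read_camera(cam); P=wcloud(o,d) if cam=="wrist" else cloud(cam,d)
    im=im.astype(int)
    r=np.linalg.norm(P[...,:2]-g[:2],axis=2)
    m=(d>0)&(r<.035)&(P[...,2]<g[2]-.025)&(P[...,2]>g[2]-.108+float(sys.argv[1]))&(im.min(2)>float(sys.argv[2]))
    m=cv2.morphologyEx(m.astype(np.uint8),cv2.MORPH_OPEN,np.ones((2,2)))>0
    v=im.astype(np.uint8).copy(); v[m]=(0,255,0); ys,xs=np.nonzero(m)
    if m.sum()<20: print(cam,"few",m.sum()); return
    y0,x0=max(0,int(ys.mean())-60),max(0,int(xs.mean())-80); cv2.imwrite(f"pics/t_{cam}_{sys.argv[3]}.png",v[y0:y0+120,x0:x0+160].repeat(4,0).repeat(4,1))
    fit(P[m],cam)
for c in sys.argv[4:]: run(c)
E
python3 tilt.py 0.018 50 8 side wrist
```

```text
side 131 z -0.001 0.156 res 0.0081 tilt deg along tool x,y: [-20.72 -48.08] foot est [0.5756 0.3005 0.078 ] from grip xy [0.0301 0.0949] cyl at grip [0.5349 0.1621]
wrist 622 z 0.012 0.309 res 0.0006 tilt deg along tool x,y: [ 8.02 -2.09] foot est [0.5536 0.2033 0.078 ] from grip xy [ 0.0082 -0.0023] cyl at grip [0.5394 0.2099]
```

```bash
sed -i 's/np.ones((2,2))/np.ones((3,3))/' tilt.py; python3 tilt.py 0.018 50 9 side wrist
```

```text
side 125 z 0.097 0.161 res 0.0014 tilt deg along tool x,y: [ 7.34 -1.35] foot est [0.5502 0.2038 0.078 ] from grip xy [ 0.0049 -0.0019] cyl at grip [0.5379 0.2107]
wrist 613 z 0.096 0.161 res 0.0001 tilt deg along tool x,y: [ 7.41 -1.27] foot est [0.5524 0.2031 0.078 ] from grip xy [ 0.007  -0.0026] cyl at grip [0.54   0.2102]
```

View pics/t_side_9.png

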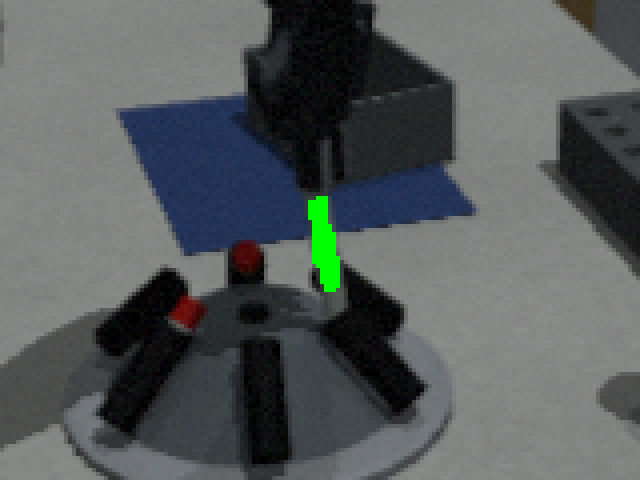

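View pics/t_wrist_9.png

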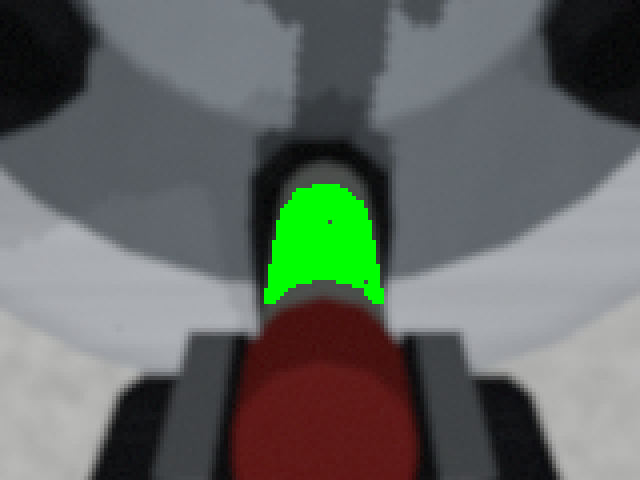

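Both cameras agree that the tube still leans about 7.4° inward along tool x, and 1.3° across. That needs about 12.5 mm more levering outward.

>>> apply_moves(increments=[10, -6, 0, 0, 0, 10, -6, 0, 0, 0, 10, -2, 0, 0, 0, 10, 0, 0, 0, 0])

```text
t: 10.2
eef_pos: [0.5568, 0.1971, 0.1676]
tool_rot: [0.011, 0.339, 0.941, 0.008]
contact_force: [-4.1, 1.7, 0.6]
gripper_width: 0.198
```

```bash
python3 look.py 10; python3 tilt.py 0.018 50 10 side wrist
```

```text
t 10.2 F [-4.07  1.72  0.64] g 0.19815557742795914 (array([0., 0., 0.]), 'roll', np.float64(-0.14), 'tilt', array([ 0.0249,  0.0071, -0.9997]))
eef [0.55683489 0.19708684 0.16764279] grip r 0.06739951012075854 tang -0.00022635281993698704 z 0.18663642814883813
side 128 z 0.097 0.16 res 0.0023 tilt deg along tool x,y: [-0.31 -0.44] foot est [0.5471 0.1906 0.0786] from grip xy [-0.0091 -0.0065] cyl at grip [0.547  0.1896]
wrist 889 z 0.097 0.162 res 0.0001 tilt deg along tool x,y: [ 0.34 -1.13] foot est [0.552  0.2034 0.0786] from grip xy [-0.0042  0.0064] cyl at grip [0.5502 0.2022]
```

>>> apply_moves(increments=[10, 0, 0, -10, 0, 10, 0, 0, -15, 0, 10, 0, 0, -15, 0, 10, 0, 0, -15, 0, 10, 0, 0, 0, 0, 10, 0, 0, 0, 0])

```text
t: 11.15
eef_pos: [0.5583, 0.195, 0.2287]
tool_rot: [0.014, 0.34, 0.94, 0.008]
contact_force: [0.0, -0.2, -0.3]
gripper_width: 0.189
```

```bash
python3 look.py 11; python3 tilt.py 0.005 50 11 side wrist top;  python3 -c "
import cv2; im=cv2.imread('pics/s11.png'); cv2.imwrite('pics/s11c.png',im[50:200,200:400].repeat(4,0).repeat(4,1))"
```

```text
t 11.15 F [ 0.   -0.21 -0.34] g 0.18949450443551236 (array([0., 0., 0.]), 'roll', np.float64(-0.23), 'tilt', array([ 0.0323,  0.0056, -0.9995]))
eef [0.55829543 0.19499611 0.22871039] grip r 0.06973059883718645 tang -0.0009778807083375746 z 0.24770020830411216
side 155 z 0.145 0.221 res 0.0015 tilt deg along tool x,y: [ 3.55 -2.13] foot est [0.5558 0.1996 0.1394] from grip xy [-0.0018  0.0046] cyl at grip [0.5481 0.2008]
wrist 888 z 0.145 0.222 res 0.0001 tilt deg along tool x,y: [ 2.81 -1.45] foot est [0.5574 0.1988 0.1394] from grip xy [-0.0002  0.0038] cyl at grip [0.5516 0.2001]
top few 0
```

View pics/s11c.png

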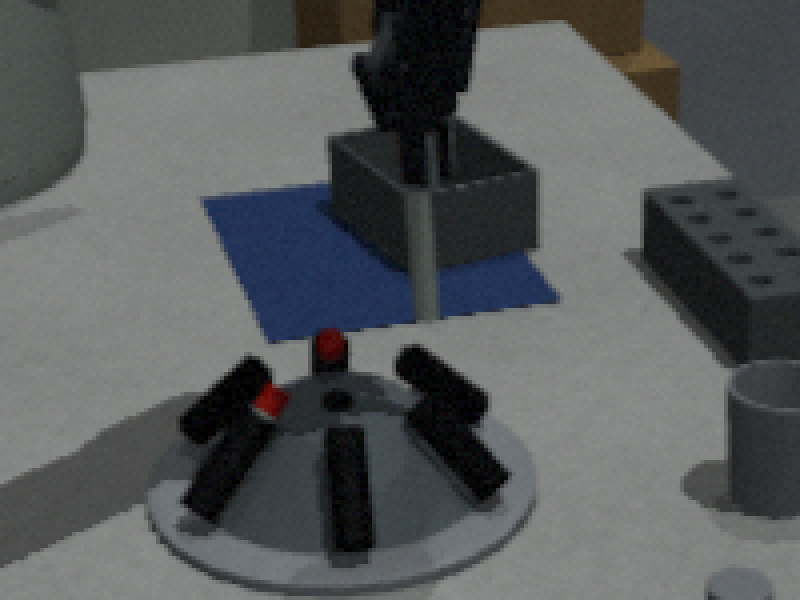

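View pics/t_wrist_11.png

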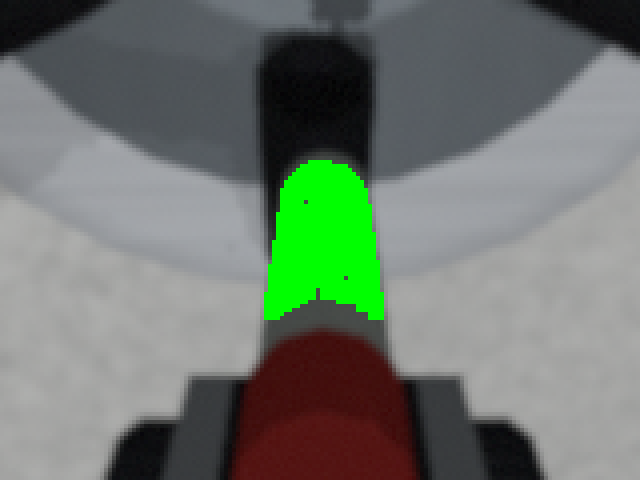

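The tube is clear of the sleeve and upright to about 3°, with 2.8° of residual lean along tool x after spring-back. I'll do one more small levering pass to trim it.

>>> apply_moves(increments=[10, 9, 0, 0, 0, 10, 0, 0, 15, 0, 10, 0, 0, 15, 0, 10, 0, 0, 13, 0, 10, 0, 0, 0, 0])

```text
t: 12.02
eef_pos: [0.5507, 0.2012, 0.1799]
tool_rot: [0.012, 0.339, 0.941, 0.007]
contact_force: [0.1, -0.2, 0.3]
gripper_width: 0.196
```

```bash
python3 look.py 12
```

```text
t 12.025 F [ 0.09 -0.17  0.28] g 0.19630997773107847 (array([0., 0., 0.]), 'roll', np.float64(-0.16), 'tilt', array([ 0.0277,  0.0046, -0.9996]))
eef [0.55071938 0.2011964  0.17991013] grip r 0.05999496510976578 tang -0.0009423485212702052 z 0.19890264754267928
```

View pics/w12.png

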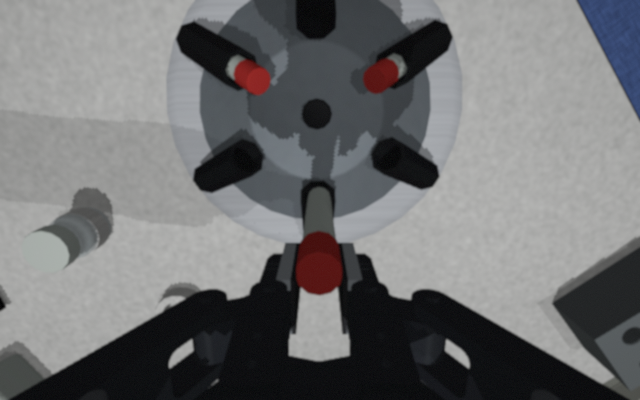

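>>> apply_moves(increments=[10, 0, 0, 6, 0, 10, 0, 0, 5, 0, 10, -6, 0, 0, 0, 10, -5, 0, 0, 0, 10, -3, 0, 0, 0, 10, 0, 0, 0, 0])

```text
t: 12.88
eef_pos: [0.5622, 0.1939, 0.1707]
tool_rot: [0.012, 0.339, 0.941, 0.008]
contact_force: [-2.3, 1.5, -0.9]
gripper_width: 0.195
```

```bash
python3 look.py 13;python3 tilt.py 0.018 50 13 wrist
```

```text
t 12.875 F [-2.26  1.45 -0.9 ] g 0.19485611839232217 (array([0., 0., 0.]), 'roll', np.float64(-0.13), 'tilt', array([ 0.0283,  0.0076, -0.9996]))
eef [0.56217884 0.19394687 0.17073526] grip r 0.0734763918174294 tang 0.000701646963932928 z 0.18972710158556372
wrist 1019 z 0.1 0.165 res 0.0002 tilt deg along tool x,y: [-2.88 -1.18] foot est [0.5522 0.2047 0.0817] from grip xy [-0.0093  0.0107] cyl at grip [0.5549 0.1995]
```

>>> apply_moves(increments=[10, 0, 0, -10, 0, 10, 0, 0, -15, 0, 10, 0, 0, -15, 0, 10, 0, 0, 0, 0, 10, 0, 0, 0, 0])

```text
t: 13.65
eef_pos: [0.5637, 0.1926, 0.2158]
tool_rot: [0.015, 0.339, 0.941, 0.009]
contact_force: [0.6, -0.3, -0.3]
gripper_width: 0.196
```

```bash
python3 look.py 14;python3 tilt.py 0.005 50 14 side wrist
python3 - <<'E'
from h import *
print(delta(get_obs(),[.5397,-.2494,.2],140.5))
E
```

```text
t 13.65 F [ 0.6  -0.31 -0.34] g 0.19597638068801573 (array([0., 0., 0.]), 'roll', np.float64(-0.19), 'tilt', array([ 0.0353,  0.0069, -0.9994]))
eef [0.56365516 0.19263003 0.21582347] grip r 0.07534283313426567 tang 0.0005501423655031088 z 0.23481119039422005
side 147 z 0.133 0.209 res 0.0019 tilt deg along tool x,y: [-3.73  0.09] foot est [0.5528 0.1886 0.1265] from grip xy [-0.01  -0.004] cyl at grip [0.5583 0.1843]
wrist 1047 z 0.132 0.209 res 0.0002 tilt deg along tool x,y: [-0.67 -1.51] foot est [0.5572 0.2011 0.1265] from grip xy [-0.0056  0.0085] cyl at grip [0.5564 0.1981]
(array([-263.7, -355.9,   11.3]), 'roll', np.float64(-0.17), 'tilt', array([ 0.034 ,  0.0069, -0.9994]))
```

>>> apply_moves(increments=[10, -8, -10, -8, 0, 10, -14, -18, -8, 0, 10, -20, -26, 0, 0, 10, -22, -29, 0, 0, 10, -22, -29, 0, 0, 10, -22, -29, 0, 0, 10, -22, -29, 0, 0, 10, -22, -29, 0, 0, 10, -22, -29, 0, 0, 10, -22, -29, 0, 0, 10, -14, -18, 0, 0, 10, -6, -8, 0, 0])

```text
t: 15.35
eef_pos: [0.5446, -0.1841, 0.232]
tool_rot: [0.015, 0.342, 0.94, 0.007]
contact_force: [1.1, 0.8, 0.5]
gripper_width: 0.199
```

>>> apply_moves(increments=[10, 0, 0, 0, 0, 10, 0, 0, 0, 0])

```text
t: 15.6
eef_pos: [0.5443, -0.1837, 0.2322]
tool_rot: [0.015, 0.342, 0.94, 0.007]
contact_force: [-0.6, 0.5, -0.3]
gripper_width: 0.198
```

```bash
python3 look.py 15;python3 tilt.py 0.004 50 15 side wrist
python3 - <<'E'
from h import *
print(delta(get_obs(),[.5447,-.2579,.2],140.5), get_obs()["q"].round(2))
E
```

```text
t 15.6 F [-0.59  0.53 -0.3 ] g 0.19784024019370833 (array([0., 0., 0.]), 'roll', np.float64(-0.48), 'tilt', array([ 0.0333,  0.0038, -0.9994]))
eef [ 0.54425835 -0.18371092  0.23219401] grip r 0.2997584442541222 tang -0.3021025826906367 z 0.2511833643224727
side 300 z 0.148 0.226 res 0.0008 tilt deg along tool x,y: [-0.23 -1.21] foot est [ 0.5367 -0.175   0.1432] from grip xy [-0.0071  0.0086] cyl at grip [ 0.5356 -0.177 ]
wrist 1070 z 0.147 0.226 res 0.0001 tilt deg along tool x,y: [-0.58 -1.37] foot est [ 0.5381 -0.1754  0.1432] from grip xy [-0.0057  0.0082] cyl at grip [ 0.5372 -0.1781]
(array([-47.1, -57.4,  31.9]), 'roll', np.float64(-0.45), 'tilt', array([ 0.0333,  0.0035, -0.9994])) [ 0.63  0.34 -0.5   1.8   0.18  1.02  0.93]
```

View pics/s15.png

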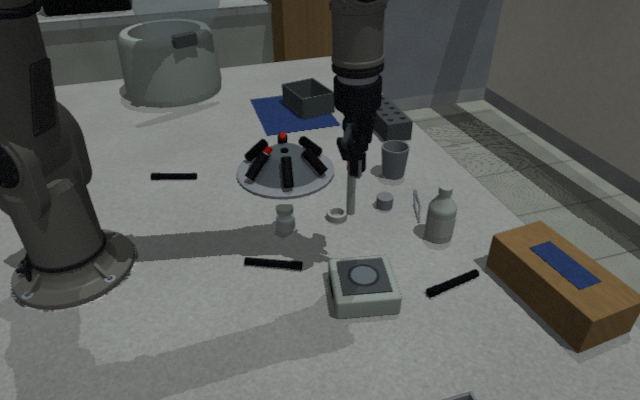

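View pics/w15.png

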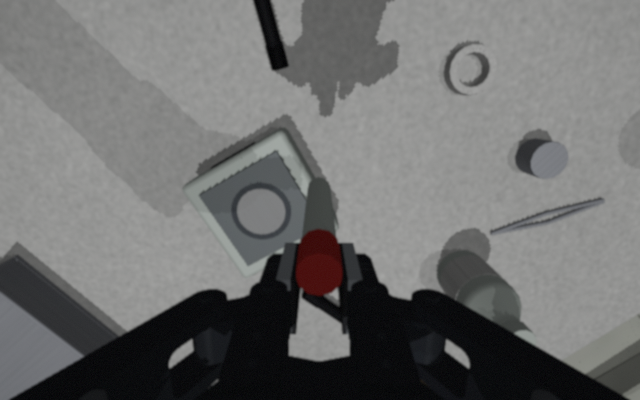

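The side view shows the tube hanging vertically with its foot near (351,214). Bystanders and short tubes look untouched. I'll move on to above the window.

>>> apply_moves(increments=[10, -13, -16, 5, 0, 10, -16, -20, 5, 0, 10, -12, -15, 5, 0, 10, -6, -7, 0, 0, 10, 0, 0, 0, 0, 10, 0, 0, 0, 0])

```text
t: 16.55
eef_pos: [0.5437, -0.2628, 0.2153]
tool_rot: [0.015, 0.341, 0.94, 0.007]
contact_force: [0.7, 0.6, -0.9]
gripper_width: 0.197
```

```bash
python3 look.py 16;python3 tilt.py 0.004 50 16 side wrist
cat > fin.py <<'E'
from h import *
import sys
n=sys.argv[1]
im=cv2.imread(f"pics/w{n}.png"); o=get_obs()
# window via side & wrist outline
for c in ["side","wrist"]:
    img,d=read_camera(c); P=wcloud(o,d) if c=="wrist" else cloud(c,d)
    L=outline_of(c,"reader")
    if L:
        q=P[L[0]["pixels"]&(d>0)]; q=q[np.abs(q[:,2]-.05)<.006]; rc=cv2.minAreaRect((q[:,:2]*1000).astype(np.float32)); print(c,"reader",L[0]["p"],len(q),"z",np.median(q[:,2]).round(4),rc)
    L=outline_of(c,"long_center")
    for l in L[:3]:
        q=P[l["pixels"]&(d>0)]; print(c,"tube",round(l["p"],2),np.round(l["extent"],1),np.median(q,0).round(3),"z pct",np.percentile(q[:,2],[0,1,3,50,97,99]).round(4))
im=cv2.imread(f"pics/s{n}.png"); cv2.imwrite(f"pics/s{n}c.png",im[120:320,270:470].repeat(3,0).repeat(3,1))
E
python3 fin.py 16
```

```text
t 16.55 F [ 0.66  0.6  -0.87] g 0.19722113402319127 (array([0., 0., 0.]), 'roll', np.float64(-0.4), 'tilt', array([ 0.0327,  0.0036, -0.9995]))
eef [ 0.54367662 -0.26276368  0.21533749] grip r 0.3496005674818583 tang -0.36346120663855946 z 0.23432717583245719
side 316 z 0.131 0.207 res 0.0007 tilt deg along tool x,y: [-0.53 -1.13] foot est [ 0.5359 -0.254   0.1264] from grip xy [-0.0072  0.0087] cyl at grip [ 0.5353 -0.2562]
wrist 1067 z 0.131 0.209 res 0.0001 tilt deg along tool x,y: [-0.6 -1.3] foot est [ 0.5373 -0.2545  0.1264] from grip xy [-0.0058  0.0082] cyl at grip [ 0.5366 -0.2571]
side reader 0.71 2594 z 0.0489 ((537.5875854492188, -250.78541564941406), (119.2677001953125, 116.85458374023438), 78.60206604003906)
side tube 0.83 [451.  282.4  51.6  28.4] [ 0.705 -0.286  0.014] z pct [-0.0026 -0.0014 -0.0005  0.0135  0.018   0.019 ]
side tube 0.8 [365.4 221.4  12.1  53.6] [ 0.532 -0.261  0.173] z pct [0.0014 0.1267 0.1295 0.1726 0.2262 0.2327]
side tube 0.76 [271.9 265.6  55.9   6.6] [ 0.392 -0.125  0.013] z pct [-0.004  -0.0009  0.0009  0.0132  0.0177  0.0185]
wrist reader 0.67 14090 z 0.0503 ((539.790771484375, -248.88357543945312), (117.98577880859375, 117.521728515625), 79.28742218017578)
wrist tube 0.89 [393.  281.6  36.   35.6] [ 0.705 -0.28   0.016] z pct [0.0008 0.0092 0.0107 0.0164 0.0184 0.0196]
wrist tube 0.86 [317.4 237.2  43.2 117.3] [ 0.532 -0.254  0.238] z pct [2.000e-04 1.304e-01 1.413e-01 2.378e-01 2.473e-01 2.476e-01]
wrist tube 0.5 [342.9   6.6  18.7  13.2] [ 0.446 -0.147  0.015] z pct [-0.0007  0.0009  0.0022  0.0154  0.0195  0.0198]
```

View pics/s16c.png

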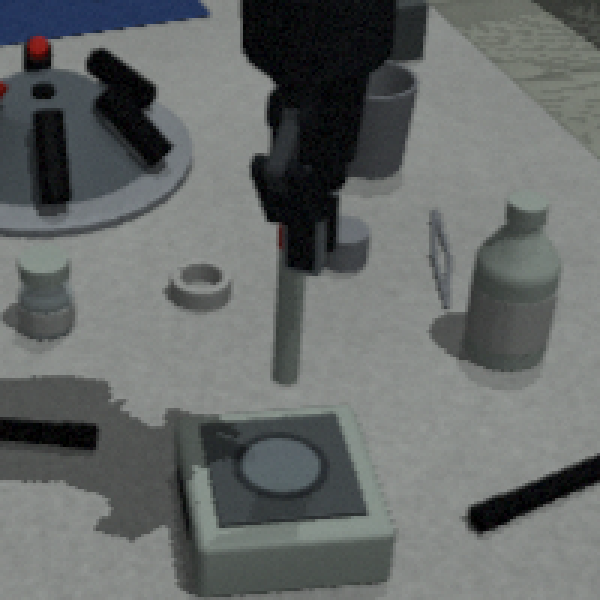

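View pics/w16.png

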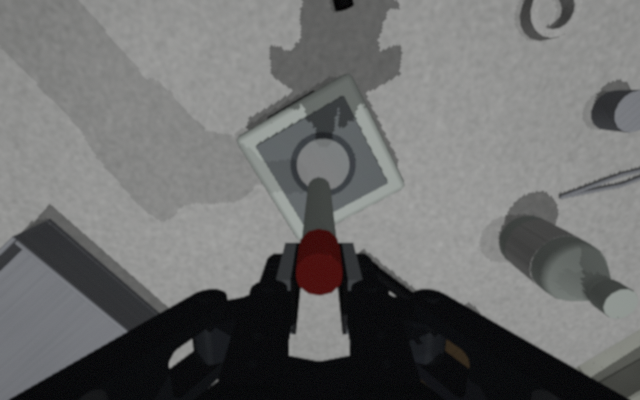

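>>> apply_moves(increments=[10, 0.6, 4, 6, 0, 10, 0, 0, 8, 0, 10, 0, 0, 7, 0, 10, 0, 0, 3, 0, 10, 0, 0, 0, 0, 10, 0, 0, 0, 0])

```text
t: 17.8
eef_pos: [0.5463, -0.2593, 0.189]
tool_rot: [0.014, 0.341, 0.94, 0.007]
contact_force: [0.2, 0.9, -0.2]
gripper_width: 0.192
```

```bash
python3 look.py 17;python3 tilt.py 0.004 50 17 side wrist; python3 fin.py 17
```

```text
t 17.8 F [ 0.15  0.89 -0.24] g 0.19212229930802718 (array([0., 0., 0.]), 'roll', np.float64(-0.42), 'tilt', array([ 0.0316,  0.0037, -0.9995]))
eef [ 0.54631125 -0.25934548  0.18900243] grip r 0.34947722483426763 tang -0.3591352943641842 z 0.20799281787782212
side 290 z 0.105 0.182 res 0.0007 tilt deg along tool x,y: [-0.54 -1.12] foot est [ 0.5383 -0.2507  0.1001] from grip xy [-0.0074  0.0087] cyl at grip [ 0.5378 -0.253 ]
wrist 1081 z 0.104 0.183 res 0.0002 tilt deg along tool x,y: [-0.67 -1.27] foot est [ 0.5398 -0.2513  0.1001] from grip xy [-0.0059  0.0082] cyl at grip [ 0.5392 -0.2539]
side reader 0.9 2551 z 0.0489 ((537.7666015625, -251.11932373046875), (117.23638916015625, 116.73990631103516), 78.62158203125)
side tube 0.83 [452.8 281.4  52.3  28.3] [ 0.7   -0.286  0.014] z pct [-0.0019 -0.0007  0.0039  0.0141  0.0182  0.0192]
side tube 0.78 [364.9 238.8  10.8  40.1] [ 0.535 -0.258  0.142] z pct [0.0006 0.1018 0.1027 0.1423 0.1791 0.1831]
side tube 0.77 [271.6 263.4  57.1  11.4] [ 0.388 -0.123  0.013] z pct [-0.0039  0.0006  0.004   0.0132  0.0176  0.0184]
wrist reader 0.6 16293 z 0.0503 ((539.629150390625, -249.25741577148438), (117.53041076660156, 117.8448486328125), 79.22545623779297)
wrist tube 0.88 [318.7 238.3  44.4 119.1] [ 0.535 -0.25   0.211] z pct [-0.0006  0.0835  0.1125  0.2113  0.221   0.2213]
wrist tube 0.5 [341.4   4.3  19.6   8.7] [ 0.446 -0.149  0.01 ] z pct [0.0026 0.0033 0.0038 0.0104 0.0166 0.0168]
```

View pics/s17c.png

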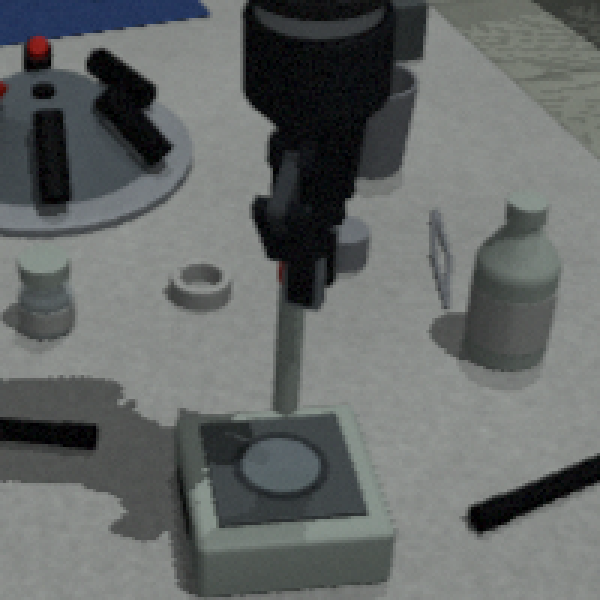

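The foot is within about 2 mm of the window centre, about 5 cm above it, and steady. I'll hand in.

Run:
```python
from h import *
o=get_obs(); print(o["joint_vel"].round(4),o["eef_pos"]); print(hand_in())
```

```text
[-0.0018 -0.0004  0.0003  0.0011 -0.0003 -0.0002  0.0011] [ 0.54620647 -0.25928458  0.18897684]
the job is handed in; nothing more can be done
None
```

The long tube is out of its sleeve, upright with its cap on top, and held still in the gripper above the middle of the reader's window. I handed in at about 18 s of the 51 s allowed.

I gripped the cap and drew the tube along its own axis. The moves cannot tilt the tool, so I turned the tube in the grip by levering it against the mouth edge of its own fixed sleeve. Measured forces there stayed around 4 N. I repeated the levering once to trim a 3° lean, then carried the tube over to the reader.

- **Position:** in the last checks the foot was about 0–2 mm from the window centre by both the side and wrist cameras, at z ≈ 0.100–0.101 m. That is about 5 cm above the window, with nothing touching the reader.
- **Upright:** the lean was about 1.4° by the wrist camera and about 1.2° by the side camera. Part of it comes from a small tool tilt of about 1.8° that built up over the moves.
- **Stillness:** joint speeds were close to zero at hand-in.
- **Other things:** the short tubes were last in full view just before the final approach and looked undisturbed, as did the jar, tape, weight, cup, bottle and forceps in the last side picture.
- **Disagreement:** just after the second lift, still over the rotor, the side camera read about 3° more lean than the wrist camera. It had few tube pixels there, and the two agreed once the tube was closer.

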